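# Hang the rinsed basket to drip dry

## Task

Two wire cleaning baskets stand on the bench, a round one with rinsed rings in it and an empty square one. Hang the round basket by its wire handle on the hook of the drip stand, so that it hangs free and still over the drip pan, and leave the square basket where it stands.

Things in the scene. Friction and masses are not known exactly. Their poses are not given: they have to be found in the camera images.
- round_basket: Round steel wire basket, 76 mm across, rim 44 mm high, 0.13 kg; origin at the centre of its underside, z up. Over it stands a rigid 5 mm wire bail in its y-z plane: legs at y = +36 and -36 mm up to z = 90, top bar along y. On the bar's middle, on a thin stem, is an upright round wooden grip, 20 mm across, z = 125 to 159 mm: take it there from above, fingertips staying above the bar.
- bail_mid (a point): Middle of the round basket's top bar (centre of the wire), 105 mm above its underside, 37 mm below the middle of the wooden grip; axes as the basket's, so the bar runs along y. Between the rim and the bar is a 58 mm high window through which the hook passes along x; when hung, this point lies 7 mm above hook_seat.
- hook_seat (a point): Lowest point of the hook on the fixed drip stand (centre of its 8 mm rod), 150 mm above the bench. x runs along the hook, from its open tip to its post, z up. The rod rises both ways: to the tip at x = -22 mm (11 mm ball, top 20 mm above here) and to a bend 23 mm above, post at x = +78; nothing is higher. Bring the basket in along +x, bar above the tip, rim below the hook, then lower.
- square_basket: The other basket, to be left alone: square, 71 x 71 mm, with the same height, bail, wooden grip and steel wire as the round one; origin at the centre of its underside.

How it is judged:
At the end, for the whole second after the job is handed in: The round basket hangs by its bail in the hook: bar's middle within 18 mm of the hook's lowest point along it, 25 mm across it, 2 mm below to 18 mm above it; leaning under 25 degrees, still (under 0.06 m/s); the square basket within 30 mm of its place (x of bail_mid in the frame of hook_seat between -0.018 and 0.018 m and y of bail_mid in the frame of hook_seat between -0.025 and 0.025 m and z of bail_mid in the frame of hook_seat between -0.002 and 0.018 m and angle between round_basket's own z axis and vertical below 0.44 rad and linear speed of round_basket below 0.06 m/s and distance of square_basket from where it was at the start of the episode below 0.03 m); the robot touches nothing.
It fails at once if the square basket is moved by more than 30 mm (distance of square_basket from where it was at the start of the episode above 0.03 m).
It also fails if it takes over 40 s, if anything falls off the work surface, if the arm or the gripper's body presses on something with over 40 N, if the wrist force passes 120 N, or if a joint passes its speed limit or range.

## Robot

A 6-joint arm with a two-finger parallel gripper is mounted at the origin on a cart in front of the work surface, level with it; the furniture and walls round the work are solid. World frame = base frame: x ahead of the robot, y to its left, z up, the work surface at z = 0. Lengths are in m, angles in rad, forces in N, time in s.
With the tool pointing down it reaches from about 0.375 to 0.9 m from the base axis. Payload 3.1 kg.
Tool frame: the origin (TCP) lies on the front face of the gripper's body, between the roots of the fingers; the fingertips stand 73 mm ahead of it and the grasp point (between the pads) lies 54 mm ahead of it (manip.finger_overhang is the distance from the TCP to the fingertips, in m); z points along the fingers, y is the direction in which the jaws open and shut (so a half turn about z gives the same grasp; the last joint's range is limited). The gripper opens to 85 mm and grips with 20 to 120 N. Pads are 22 mm wide; open, the fingers measure 114 mm over their backs; the gripper's body (76 mm by 85 mm) begins 54 mm behind the grasp point. The pads swing forward as they close: fully open they stand 13 mm farther back than shut.
Start: joints at [-1.387, 0.527, 1.433, -0, 1.181, -0.178], TCP at [0.222, -0.584, 0.304] pointing down, gripper open.
Joint ranges: [-3.08, 3.08], [-0.75, 2.2], [0.22, 2.44], [-1.43, 4.57], [0, 2.65], [-2.85, 2.85]. Speed limits (rad/s): [2.79, 2.79, 3.14, 3.14, 3.14, 3.14].

## Interface

Orientations are given as a unit quaternion [x, y, z, w].
In Python, from station import manip gives the robot as it stands.
- The arm moves only by the tool apply_moves, never from a script. Its argument "increments" is a list that holds one entry, the list of rows, each a list of 4 numbers: the shift along the tool's x, y, z in m, then the turn about the tool's z in degrees. In form: [[[dx, dy, dz, spin], ...]]. A call has 1 to 5 rows; each row shifts and turns the pose as measured when the row begins, along the tool's axes as they then stand; what a row does not reach is not made up. A row lasts 1/10 s, in which the tool goes at most 50 mm and 8.59 degrees, less where a joint would pass 70% of its speed; a pose out of reach is approached as far as the arm can. A call with a gripper value outside its range is refused whole. "fingers" is the opening, from 0 (shut) to 1 (fully open), set as the call begins (left out, the last holds). The fingers move at their own pace and stop on an object; "newtons" is the grip in N (left out, the last holds). Time passes only in rows, so rows that do not move let the fingers close. It gives the time, the measured TCP pose, the force and the opening at its end, in the units of the state.
- manip.sense(): the state, without advancing time (a new reading comes with each control period).
- manip.snapshot(name): name is "scene" or "top" or "wrist"; returns (picture, depth): 384x512x3 uint8, red, green, blue; 384x512 float32, m along the optical axis (not along the pixel's ray), 0 where there is no reading.
- manip.camera_model(name): a dict with "mtx" (3x3 intrinsics, pixels), "R" (3x3) and "t" (3): a world point X has camera coordinates R X + t; the wrist camera has in their place "mount" (4x4, takes a point from camera to tool coordinates, whose origin is the TCP and whose axes are the flange's). Camera axes: x right, y down, z forward; pixel columns grow to the right and rows downward; lengths in m; the calibration is good to about 2 mm. A picture is of the moment at which its call begins: read the wrist's pose just before it. camera_model takes no time and is no camera call.
- manip.sign_off(): hands the job in, once; it reports no verdict.
The state is a dict: "t": time; "q": joint angles; "qd": joint speeds; "tau": joint torques, N m; "tcp_pos": TCP position; "tool_rot": TCP orientation; "force": force on the tool from outside, world axes, zero at the start; "ft_torque": the same for the moment, N m; "finger_gap": opening from 0.0 (shut) to 1.0 (fully open).
Only numpy, scipy, OpenCV 4.12 (cv2) and the standard library are available. Lean on these libraries where they do the work, as an engineer would, in place of code of your own. Each camera call takes 0.05 s, during which the arm holds its last target.

## Working session

There is one attempt and no reset: what is moved stays moved. The work goes in short steps, Python scripts to look and compute and a tool call to move; the robot and the scene stay as the last step left them, time stands still between calls to the robot, and variables do not carry over. Pictures are saved under pics/ and viewed, and the job is handed in when it is done.

Besides the shell and the picture viewer there is one more tool, called as a command line: name --argument value ..., lists and objects as JSON in quotes. apply_moves: Moves the arm, as the interface text tells. Its arguments: {"type":"object","properties":{"increments":{"type":"array","items":{"type":"array","items":{"type":"array","items":{"type":"number"}}}},"fingers":{"type":"number"},"newtons":{"type":"number"}},"required":["increments"]}

```bash
mkdir -p pics; python3 - <<'E'
from station import manip
import cv2,numpy as np
s=manip.sense();print(s['t'],s['tcp_pos'],s['tool_rot'],s['force'],s['finger_gap'])
for n in ("scene","top","wrist"):
    p,d=manip.snapshot(n);np.savez(f'{n}0.npz',p=p,d=d)
    cv2.imwrite(f'pics/{n}0.png',p[:,:,::-1]); m=manip.camera_model(n);print(n,{k:np.round(v,4).tolist() for k,v in m.items()})
E
```

```text
0.0 [ 0.2217207  -0.58374246  0.30293828] [ 9.83589960e-01  1.80415115e-01 -1.04127402e-05 -1.08473308e-03] [ 0.18877508 -0.23197052 -0.66557335] 1.0031094499535422
scene {'mtx': [[406.5927, 0.0, 250.2883], [0.0, 406.5927, 181.751], [0.0, 0.0, 1.0]], 'R': [[-0.7444, -0.6677, 0.0044], [-0.5209, 0.5765, -0.6295], [0.4178, -0.4709, -0.777]], 't': [0.4197, 0.3605, 1.0454]}
top {'mtx': [[486.0477, 0.0, 258.2563], [0.0, 486.0477, 180.9197], [0.0, 0.0, 1.0]], 'R': [[-0.0206, -0.9997, 0.0165], [-0.9983, 0.0196, -0.054], [0.0536, -0.0176, -0.9984]], 't': [-0.0065, 0.5559, 1.2927]}
wrist {'mtx': [[270.1137, 0.0, 258.465], [0.0, 270.1137, 191.1301], [0.0, 0.0, 1.0]], 'mount': [[0.0006, -0.9469, -0.3215, 0.0828], [1.0, 0.0006, 0.0003, -0.0003], [-0.0001, -0.3215, 0.9469, -0.0694], [0.0, 0.0, 0.0, 1.0]]}
```

View pics/scene0.png

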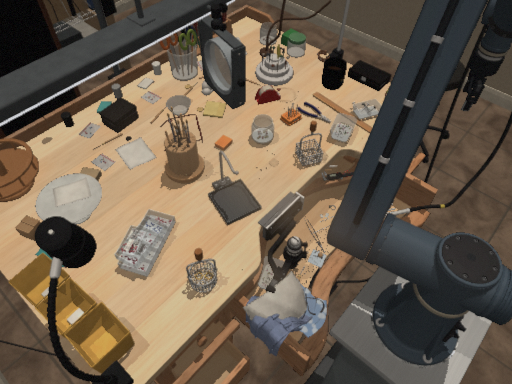

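View pics/top0.png

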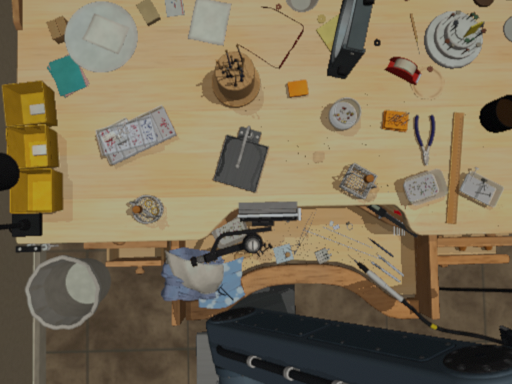

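View pics/wrist0.png

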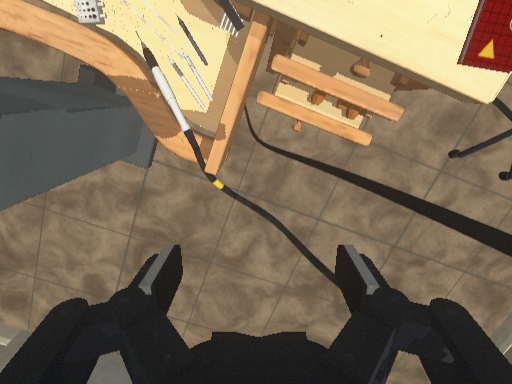

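The top view shows the round basket with rings at about (147,210), the square one at about (356,181), and the stand with its hook at about (241,155). I'll enlarge these areas.

```bash
cat > h.py <<'E'
import numpy as np,cv2
from station import manip
def crop(p,x0,y0,w,h,s,name):
    c=cv2.resize(np.ascontiguousarray(p[y0:y0+h,x0:x0+w,::-1]),None,fx=s,fy=s,interpolation=cv2.INTER_CUBIC)
    for i in range(0,w,10):
        cv2.line(c,(i*s,0),(i*s,6),(0,0,255),1); 
        if i%20==0: cv2.putText(c,str(x0+i),(i*s,16),0,.35,(0,0,255),1)
    for i in range(0,h,10):
        cv2.line(c,(0,i*s),(6,i*s),(0,0,255),1); cv2.putText(c,str(y0+i),(8,i*s+4),0,.35,(0,0,255),1)
    cv2.imwrite('pics/'+name,c)
def ray(n,u,v):
    m=manip.camera_model(n);R=np.array(m['R']);t=np.array(m['t'])
    return -R.T@t, R.T@np.linalg.inv(m['mtx'])@[u,v,1]
def at_z(n,u,v,z):
    c,d=ray(n,u,v); return c+d*(z-c[2])/d[2]
def at_d(n,u,v,dep):
    c,d=ray(n,u,v); return c+d*dep
def proj(n,X):
    m=manip.camera_model(n);x=np.array(m['mtx'])@(np.array(m['R'])@X+m['t']);return x[:2]/x[2]
def tri(a,b):
    (c1,d1),(c2,d2)=a,b
    s=np.linalg.lstsq(np.stack([d1,-d2],1),c2-c1,rcond=None)[0]
    p,q=c1+d1*s[0],c2+d2*s[1]
    return (p+q)/2,np.linalg.norm(p-q)
E
python3 - <<'E'
from h import *
t=np.load('top0.npz')['p'];s=np.load('scene0.npz')['p']
crop(t,110,180,70,60,8,'c1.png');crop(t,205,115,80,80,7,'c2.png')
crop(s,170,235,70,70,8,'c3.png');crop(s,195,140,75,90,6,'c4.png')
crop(t,325,155,60,50,8,'c5.png');
E
```

```text
(no output)
```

View pics/c1.png

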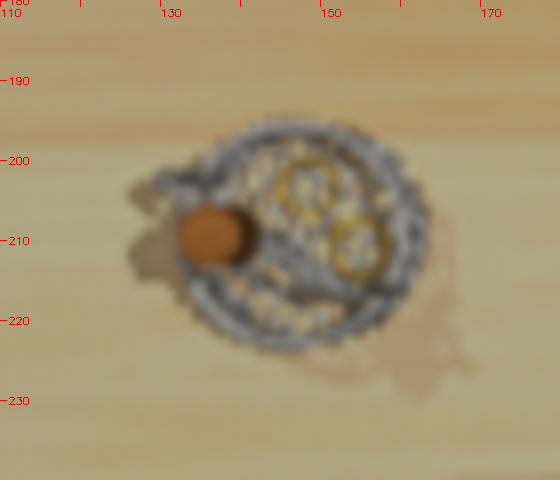

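View pics/c2.png

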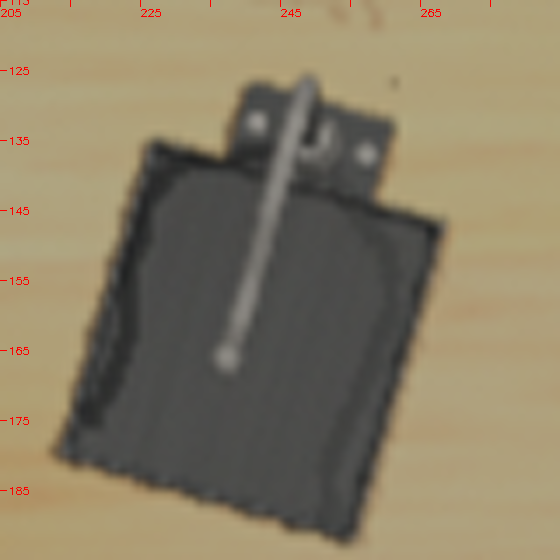

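View pics/c3.png

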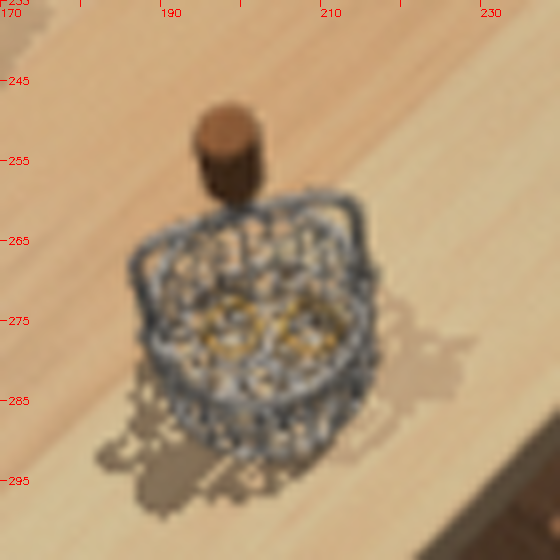

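View pics/c4.png

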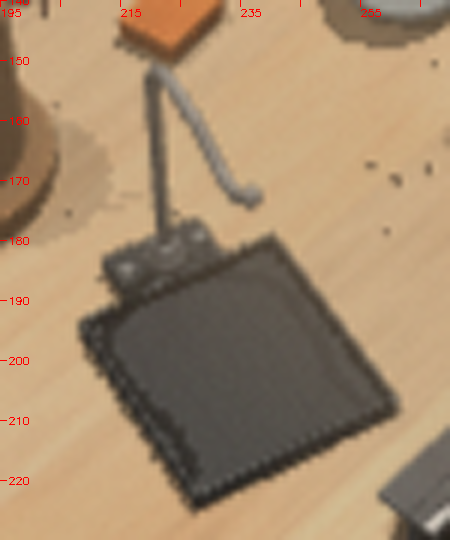

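```bash
python3 - <<'E'
from h import *
f=lambda x:np.round(x,4)
g=at_z('top',135.8,209.2,.159);print('grip',f(g),f(at_z('scene',198.2,251.2,.159)),tri(ray('top',135.8,209.2),ray('scene',198.2,251.2)))
print('rim',f(at_z('top',147.5,209.5,.044)))
print('legs scene',f(at_z('scene',187.5,265.5,.098)),f(at_z('scene',214,260.5,.098)))
print('leg top',f(at_z('top',130.5,202.5,.098)))
print('legbase scene',f(at_z('scene',188.5,277,.044)),f(at_z('scene',217,269,.044)))
b=at_z('top',236,166,.1645);print('ball',f(b),f(at_z('scene',237.5,172.5,.1645)),tri(ray('top',236,166),ray('scene',237.5,172.5)))
e=at_z('top',248.5,127,.17);print('bend',f(e),f(at_z('scene',219.5,151.5,.17)))
c=[at_z('top',*q,.008) for q in[(226,135.5),(267,146),(255,192),(213,179)]]
print('pan',f(np.array(c)))
d=(c[0]+c[1]-c[2]-c[3]);print('pan dir',np.degrees(np.arctan2(d[1],d[0])));d=e-b;print('hookdir',np.degrees(np.arctan2(d[1],d[0])),np.linalg.norm(d[:2]))
print('square',f(at_z('top',370,179.5,.159)))
E
```

```text
grip [0.4864 0.2772 0.159 ] [0.4845 0.28   0.159 ] (array([0.48650256, 0.27838946, 0.15442739]), np.float64(0.000338338736603828))
rim [0.485  0.2737 0.044 ]
legs scene [0.504  0.3069 0.098 ] [0.4639 0.2517 0.098 ]
leg top [0.5034 0.3046 0.098 ]
legbase scene [0.5025 0.313  0.044 ] [0.463  0.2462 0.044 ]
ball [0.5843 0.0372 0.1645] [0.5819 0.0348 0.1645] (array([0.58294163, 0.03617547, 0.1651143 ]), np.float64(0.003368019725811861))
bend [0.6766 0.0056 0.17  ] [0.6725 0.0146 0.17  ]
pan [[ 0.6813  0.0672  0.008 ]
 [ 0.6506 -0.0436  0.008 ]
 [ 0.5263 -0.0084  0.008 ]
 [ 0.5637  0.1043  0.008 ]]
pan dir -16.617307258539046
hookdir -18.92465058437877 0.0975133408035046
square [ 0.5461 -0.2838  0.159 ]
```

View pics/c5.png

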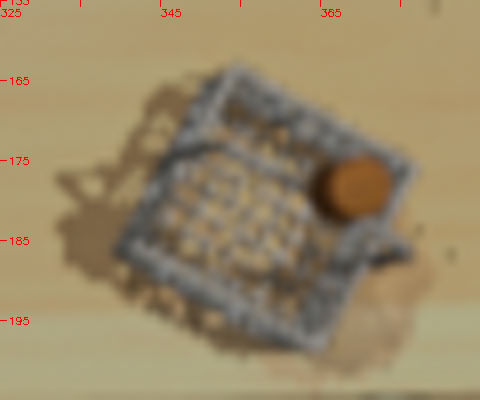

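```bash
cat >> h.py <<'E'
from scipy.spatial.transform import Rotation as Ro
def to(target=None,jaw=None):
    s=manip.sense();R=Ro.from_quat(s['tool_rot']).as_matrix();p=np.array(s['tcp_pos'])
    ya=np.degrees(np.arctan2(R[1,1],R[0,1]))
    print('t %.2f'%s['t'],'tcp',np.round(p,4),'jaw %.2f'%(ya%180),'toolz',np.round(R[:,2],4),'F',np.round(s['force'],2),'gap %.3f'%s['finger_gap'],'q',np.round(s['q'],2))
    if jaw is not None: print('spin',round(-(((jaw-ya)+90)%180-90),2))
    if target is not None: print('shift tool(mm)',np.round(R.T@(np.array(target)-p)*1000,1),'dist',round(np.linalg.norm(np.array(target)-p)*1000))
E
python3 - <<'E'
from h import *
d=np.load('top0.npz')['d'];m=manip.camera_model('top');R=np.array(m['R'])
v,u=np.mgrid[:384,:512];P=np.stack([u,v,np.ones_like(u)],-1)@np.linalg.inv(m['mtx']).T*d[...,None]
W=(P-m['t'])@R
W[d==0]=np.nan
H=np.full((14,18),-1.)
for i in range(14):
  for j in range(18):
    x=.2+.05*i;y=.4-.05*j
    k=(abs(W[...,0]-x)<.025)&(abs(W[...,1]-y)<.025)
    if k.any(): H[i,j]=W[...,2][k].max()
print('y',np.round(.4-.05*np.arange(18),2))
for i in range(14):print('%.2f'%(.2+.05*i),(H[i]*100).round().astype(int))
to([.485,.276,.33],57)
E
```

```text
y [ 0.4   0.35  0.3   0.25  0.2   0.15  0.1   0.05  0.   -0.05 -0.1  -0.15
 -0.2  -0.25 -0.3  -0.35 -0.4  -0.45]
0.20 [ -92 -100 -100   -7   -7  -12   36   45   53   57  -93 -100 -100 -100
  -17  -16  -15  -14]
0.25 [ -32 -100 -100   -5   -5   -4   34   42   53   62   67   74  -16  -16
  -16  -16  -15  -16]
0.30 [-26 -26 -26  -5  -3  -2  -2 -16  42  59  68  76  83  83  79 -17 -19 -19]
0.35 [-15 -15 -15  -4  -3  -1  -1  -8  -1  -7 -19 -19 -18 -18 -20 -20 -19 -19]
0.40 [  0   0   0   1   0   1   0  -1   0  -1 -20 -19 -19 -20 -20 -20 -12   0]
0.45 [  1   0   5  11   1   1   1   1   2   2   2   2 -19 -20 -19 -11   1   1]
0.50 [ 1  1 16 16  1  1  1  1  1  1  1  2  1  5  5  1  5  4]
0.55 [ 1  1  4  1  1  1  2  2  2  1  0  1  1 16 16  5  5  4]
0.60 [ 3  3  1  1  1  1  2 17 16  2  1  1  1  5  5  1  1  2]
0.65 [ 9  9  8  6  1  1  2  2 18  2  1  1  1  1  1  1  1  2]
0.70 [ 8  9  9  6  4  1  1  2 17  2  1  1  8  8  8  3  6  2]
0.75 [0 1 6 6 3 1 2 3 3 1 1 1 8 8 8 2 6 2]
0.80 [ 0  1  1  1  1  1 14 22 23  2  2  2 36 36  1  1  1  5]
0.85 [ 8  8  8  1  0  1 20 25 23  4  4  2 36 36  1  3  7  7]
t 0.15 tcp [ 0.2218 -0.5839  0.3031] jaw 110.79 toolz [-3.0e-04  1.7e-03 -1.0e+00] F [-0.27 -0.26 -0.54] gap 0.997 q [-1.39  0.53  1.43  0.    1.18 -0.18]
spin 53.79
shift tool(mm) [ 551.3 -710.5  -25.5] dist 900
```

apply_moves --increments '[[[0,0,-0.01,-8.5],[0,0,-0.01,-8.5],[0,0,-0.01,-8.5],[0,0,0,-8.5],[0,0,0,-8.5]]]' --fingers 0.7

```text
t: 0.65
tcp_pos: [0.2215, -0.5826, 0.3315]
tool_rot: [0.848, 0.53, 0.001, -0.004]
force: [-1.1, 0.7, -0.3]
finger_gap: 0.704
```

apply_moves --increments '[[[0,0,0,-8.5],[0,0,0,-8.5],[0,0,0,-8.5],[0,0,0,-8.5],[0,0,0,-8.5]]]'

```text
t: 1.15
tcp_pos: [0.2213, -0.5815, 0.3297]
tool_rot: [0.595, 0.804, 0.004, -0.004]
force: [0.3, 0.0, -0.7]
finger_gap: 0.697
```

apply_moves --increments '[[[0,0,0,-8.5],[0,0,0,-8.5],[0,0,0,-8.5],[0,0,0,-8.5],[0,0,0,-8.5]]]'

```text
t: 1.65
tcp_pos: [0.2211, -0.5802, 0.3275]
tool_rot: [0.259, 0.966, 0.008, -0.004]
force: [-0.8, 0.5, 0.2]
finger_gap: 0.698
```

```bash
python3 -c "
from h import *
to([.485,.276,.33],57);to([.45,-.2,.33])"
```

```text
t 1.65 tcp [ 0.2211 -0.5802  0.3275] jaw 59.95 toolz [-0.003   0.0164 -0.9999] F [-0.79  0.5   0.2 ] gap 0.698 q [-1.39  0.5   1.41  0.    1.25 -2.43]
spin 2.95
shift tool(mm) [200.2 873.3  10.7] dist 896
t 1.65 tcp [ 0.2211 -0.5802  0.3275] jaw 59.95 toolz [-0.003   0.0164 -0.9999] F [-0.79  0.5   0.2 ] gap 0.698 q [-1.39  0.5   1.41  0.    1.25 -2.43]
shift tool(mm) [ -7.8 443.8   3. ] dist 444
```

apply_moves --increments '[[[0,0.05,0,0],[0,0.05,0,0],[0,0.05,0,0],[0,0.05,0,0],[0,0.05,0,0]]]'

```text
t: 2.15
tcp_pos: [0.3446, -0.3665, 0.3277]
tool_rot: [0.263, 0.965, 0.006, -0.003]
force: [1.4, -0.2, 0.3]
finger_gap: 0.701
```

apply_moves --increments '[[[0,0.05,0,0],[0,0.05,0,0],[0,0.05,0,0],[0,0.05,0,0],[0,0.05,0,0]]]'

```text
t: 2.65
tcp_pos: [0.4698, -0.15, 0.33]
tool_rot: [0.265, 0.964, 0.007, -0.003]
force: [0.3, -0.9, 0.6]
finger_gap: 0.708
```

```bash
python3 -c "
from h import *
to([.485,.276,.33],57)"
```

```text
t 2.65 tcp [ 0.4698 -0.15    0.33  ] jaw 59.32 toolz [-0.0031  0.0145 -0.9999] F [ 0.33 -0.88  0.59] gap 0.708 q [-0.54  0.32  1.72  0.01  1.11 -1.58]
spin 2.32
shift tool(mm) [204.3 374.1   6.2] dist 426
```

apply_moves --increments '[[[0.023,0.042,0,0],[0.023,0.042,0,0],[0.023,0.042,0,0],[0.023,0.042,0,0.5],[0.023,0.042,0,0.5]]]'

```text
t: 3.15
tcp_pos: [0.4808, 0.0983, 0.3331]
tool_rot: [0.273, 0.962, 0.007, -0.002]
force: [1.1, 0.1, -0.2]
finger_gap: 0.701
```

apply_moves --increments '[[[0.023,0.042,0,0.5],[0.023,0.042,0,0.5],[0.023,0.042,0,0],[0.02,0.04,0,0],[0,0,0,0]]]'

```text
t: 3.65
tcp_pos: [0.4923, 0.2996, 0.3352]
tool_rot: [0.279, 0.96, 0.008, -0.002]
force: [-0.8, -0.4, 0.8]
finger_gap: 0.696
```

```bash
python3 - <<'E'
from h import *
to([.485,.276,.33],57)
p,d=manip.snapshot('wrist');np.savez('wrist1.npz',p=p,d=d);cv2.imwrite('pics/wrist1.png',p[:,:,::-1])
E
```

```text
t 3.65 tcp [0.4923 0.2996 0.3352] jaw 57.62 toolz [ 0.001   0.0153 -0.9999] F [-0.85 -0.41  0.81] gap 0.696 q [ 0.35  0.42  1.53  0.02  1.19 -0.66]
spin 0.62
shift tool(mm) [ -6.5 -23.9   4.8] dist 25
```

View pics/wrist1.png

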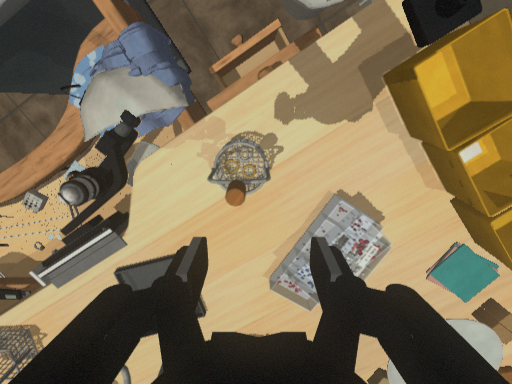

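```bash
cat >> h.py <<'E'
def wray(u,v,p,q):
    m=manip.camera_model('wrist');M=np.array(m['mount']);R=Ro.from_quat(q).as_matrix()
    return np.array(p)+R@M[:3,3], R@M[:3,:3]@np.linalg.inv(m['mtx'])@[u,v,1]
def wz(u,v,z,p,q):
    c,d=wray(u,v,p,q);return c+d*(z-c[2])/d[2]
E
python3 - <<'E'
from h import *
p=np.load('wrist1.npz')['p'];crop(p,200,125,80,90,6,'c6.png')
E
```

```text
(no output)
```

View pics/c6.png

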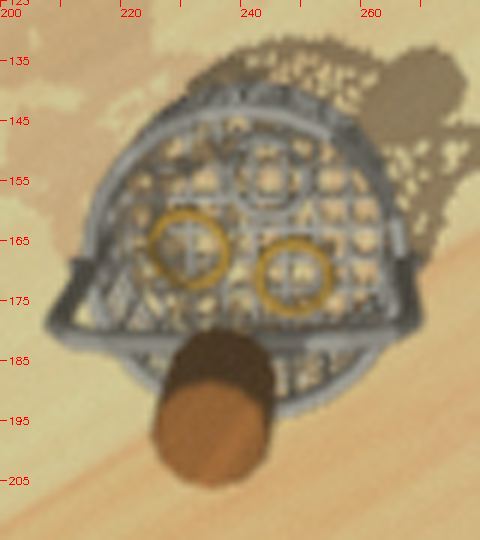

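The crop shows the grip's top centre at (235,197), and the bar running from (210,180.5) to (268,179).

```bash
python3 - <<'E'
from h import *
s=manip.sense();p,q=s['tcp_pos'],s['tool_rot']
print(wz(235,196.8,.159,p,q),tri(wray(235,196.8,p,q),ray('top',135.8,209.2)),tri(wray(235,196.8,p,q),ray('scene',198.2,251.2)))
a=wz(210,180,.1,p,q);b=wz(268.5,179,.1,p,q);d=a-b;print(a,b,(a+b)/2,np.degrees(np.arctan2(d[1],d[0])),np.linalg.norm(d))
a=wz(215.5,165,.06,p,q);b=wz(266,165,.06,p,q);d=a-b;print(a,b,np.degrees(np.arctan2(d[1],d[0])),np.linalg.norm(d))
E
```

```text
[0.48470936 0.27757435 0.159     ] (array([0.48580247, 0.27734772, 0.15704504]), np.float64(0.0012957991077208692)) (array([0.48581442, 0.27780697, 0.15570674]), np.float64(0.00219354260084167))
[0.46681423 0.24933469 0.1       ] [0.50269922 0.30773993 0.1       ] [0.48475673 0.27853731 0.1       ] -121.56714138793214 0.06854855566842542
[0.4601072  0.25513993 0.06      ] [0.4954832  0.31056776 0.06      ] -122.54745473941904 0.06575489396424238
```

apply_moves --increments '[[[-0.006,-0.022,0.0,-0.4],[0,0,0.04,-0.4],[0,0,0,0]]]'

```text
t: 4.0
tcp_pos: [0.4843, 0.2738, 0.2936]
tool_rot: [0.272, 0.962, 0.005, -0.002]
force: [-0.7, 0.2, -0.7]
finger_gap: 0.699
```

```bash
python3 - <<'E'
from h import *
to([.4855,.2767,.197],58.4)
E
```

```text
t 4.00 tcp [0.4843 0.2738 0.2936] jaw 58.47 toolz [-0.0014  0.011  -0.9999] F [-0.67  0.16 -0.74] gap 0.699 q [ 0.31  0.45  1.62  0.01  1.07 -0.72]
spin 0.07
shift tool(mm) [-0.2  2.3 96.6] dist 97
```

apply_moves --increments '[[[0,0.002,0.03,0],[0,0,0.03,0],[0,0,0.025,0],[0,0,0.01,0],[0,0,0,0]]]'

```text
t: 4.5
tcp_pos: [0.4898, 0.2726, 0.2021]
tool_rot: [0.275, 0.961, 0.006, 0.001]
force: [-0.1, 0.0, -0.1]
finger_gap: 0.697
```

```bash
python3 - <<'E'
from h import *
to([.4855,.2767,.197],58.4)
p,d=manip.snapshot('wrist');cv2.imwrite('pics/wrist2.png',p[:,:,::-1])
E
```

```text
t 4.50 tcp [0.4898 0.2726 0.2021] jaw 58.09 toolz [ 0.0061  0.0117 -0.9999] F [-0.14  0.02 -0.06] gap 0.697 q [ 0.3   0.58  1.69  0.01  0.86 -0.72]
spin -0.31
shift tool(mm) [5.8 1.2 5.2] dist 8
```

View pics/wrist2.png

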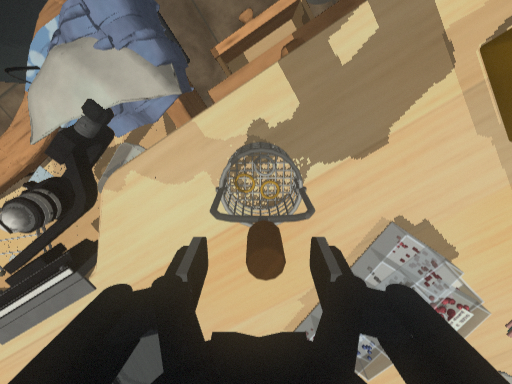

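The grip stands between the fingers at (266,255), with the pads at about x=195 and x=325. I'll correct by 5 mm and then close.

apply_moves --increments '[[[0.006,0.001,0.005,-0.3],[0,0,0,0]]]'

```text
t: 4.75
tcp_pos: [0.4869, 0.2771, 0.2003]
tool_rot: [0.273, 0.962, 0.008, 0.004]
force: [0.3, 0.2, -0.7]
finger_gap: 0.702
```

```bash
python3 - <<'E'
from h import *
to([.4855,.2767,.197],58.4)
E
```

```text
t 4.75 tcp [0.4869 0.2771 0.2003] jaw 58.36 toolz [ 0.012   0.0137 -0.9998] F [ 0.32  0.15 -0.66] gap 0.702 q [ 0.31  0.58  1.7   0.01  0.85 -0.71]
spin -0.04
shift tool(mm) [ 0.9 -1.1  3.3] dist 4
```

apply_moves --increments '[[[0,0,0.002,0],[0,0,0,0],[0,0,0,0],[0,0,0,0],[0,0,0,0]]]' --fingers 0 --newtons 50

```text
t: 5.25
tcp_pos: [0.4872, 0.2775, 0.2007]
tool_rot: [0.272, 0.962, 0.009, 0.005]
force: [-0.6, 0.5, -1.1]
finger_gap: 0.22
```

apply_moves --increments '[[[0,0,0,0],[0,0,0,0]]]'

```text
t: 5.45
tcp_pos: [0.4873, 0.2775, 0.2007]
tool_rot: [0.272, 0.962, 0.009, 0.006]
force: [0.1, 0.1, -0.1]
finger_gap: 0.214
```

```bash
python3 - <<'E'
from h import *
to([.4855,.2767,.197],58.4)
E
```

```text
t 5.45 tcp [0.4873 0.2775 0.2007] jaw 58.47 toolz [ 0.0153  0.0137 -0.9998] F [ 0.06  0.06 -0.1 ] gap 0.214 q [ 0.32  0.58  1.7   0.01  0.84 -0.71]
spin 0.07
shift tool(mm) [ 1.1 -1.7  3.7] dist 4
```

apply_moves --increments '[[[0,0,-0.02,0],[0,0,-0.025,0],[0,0,-0.025,0],[0,0,-0.02,0],[0,0,0,0]]]'

```text
t: 5.95
tcp_pos: [0.4852, 0.2763, 0.2909]
tool_rot: [0.272, 0.962, 0.008, 0.003]
force: [0.3, 0.6, -1.6]
finger_gap: 0.219
```

```bash
python3 - <<'E'
from h import *
to([.499,.0625,.284],72.5)
p,d=manip.snapshot('wrist');cv2.imwrite('pics/wrist3.png',p[:,:,::-1])
E
```

```text
t 5.95 tcp [0.4852 0.2763 0.2909] jaw 58.40 toolz [ 0.01    0.0135 -0.9999] F [ 0.32  0.56 -1.59] gap 0.219 q [ 0.31  0.45  1.62  0.01  1.05 -0.71]
spin -14.1
shift tool(mm) [-123.8 -175.     4.1] dist 214
```

View pics/wrist3.png

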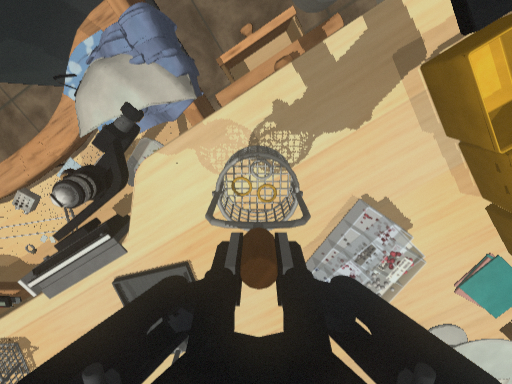

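The basket is held level and lifted, and the bar, at row ~222, is parallel to the jaws. Next I'll move to the standoff in front of the hook.

apply_moves --increments '[[[-0.012,-0.016,0,0],[-0.02,-0.028,0,0],[-0.02,-0.03,0,0],[-0.02,-0.03,0,0],[-0.02,-0.028,0,0]]]'

```text
t: 6.5
tcp_pos: [0.4906, 0.1147, 0.2799]
tool_rot: [0.268, 0.963, 0.006, -0.003]
force: [0.4, 0.3, -2.7]
finger_gap: 0.222
```

apply_moves --increments '[[[-0.012,-0.018,0,-2],[-0.008,-0.01,0,-4],[0,0,0,-4],[0,0,0,-4],[0,0,0,0]]]'

```text
t: 7.0
tcp_pos: [0.4903, 0.0738, 0.2709]
tool_rot: [0.149, 0.989, 0.006, -0.01]
force: [0.8, 0.6, -1.4]
finger_gap: 0.22
```

```bash
python3 - <<'E'
from h import *
to([.499,.0625,.284],72.5)
for n in('scene','top','wrist'):
    p,d=manip.snapshot(n);np.savez(n+'4.npz',p=p,d=d);cv2.imwrite(f'pics/{n}4.png',p[:,:,::-1])
    if n=='scene':crop(p,180,130,100,90,6,'c7.png')
    if n=='top':crop(p,190,110,100,100,6,'c8.png')
E
```

```text
t 7.00 tcp [0.4903 0.0738 0.2709] jaw 72.88 toolz [-0.0181  0.0142 -0.9997] F [ 0.83  0.6  -1.43] gap 0.220 q [-0.08  0.41  1.78  0.02  0.97 -1.36]
spin 0.38
shift tool(mm) [-11.4  -8.1 -13.4] dist 19
```

View pics/c7.png

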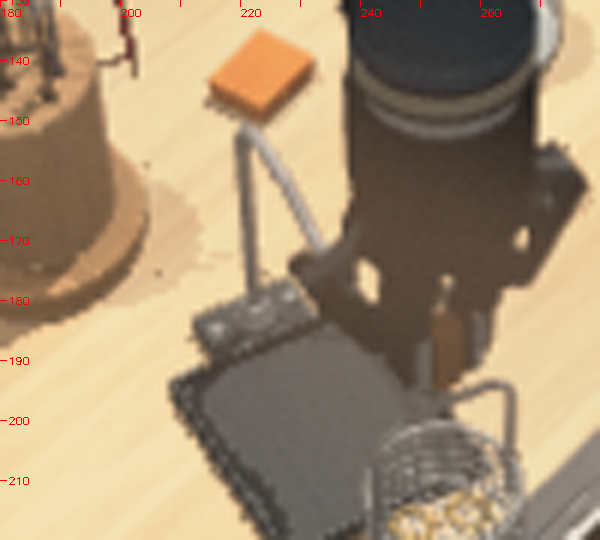

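View pics/wrist4.png

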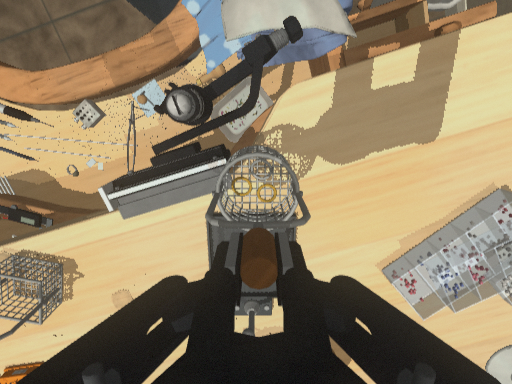

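View pics/c8.png

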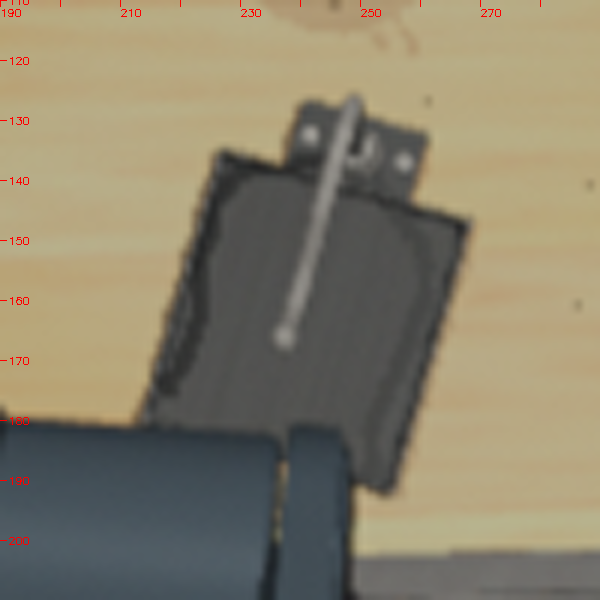

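apply_moves --increments '[[[0,-0.008,-0.012,0],[0,0,-0.006,0],[0,0,0,0]]]'

```text
t: 7.45
tcp_pos: [0.4882, 0.0662, 0.2906]
tool_rot: [0.149, 0.989, 0.006, -0.01]
force: [-0.7, -0.6, -2.1]
finger_gap: 0.215
```

```bash
python3 - <<'E'
from h import *
to([.6057,.028,.286],72.5)
E
```

```text
t 7.45 tcp [0.4882 0.0662 0.2906] jaw 72.83 toolz [-0.0176  0.0141 -0.9997] F [-0.74 -0.6  -2.07] gap 0.215 q [-0.1   0.37  1.76  0.01  1.02 -1.38]
spin 0.33
shift tool(mm) [-123.6   -1.8    2. ] dist 124
```

apply_moves --increments '[[[-0.015,0,0,0],[-0.02,0,0,0],[-0.02,0,0,0],[-0.01,0,0,0],[0,0,0,0]]]'

```text
t: 7.95
tcp_pos: [0.5515, 0.047, 0.2914]
tool_rot: [0.149, 0.989, 0.006, -0.008]
force: [-0.2, -0.5, -1.0]
finger_gap: 0.214
```

```bash
python3 - <<'E'
from h import *
to([.6057,.028,.286],72.5)
p,d=manip.snapshot('scene');crop(p,180,110,110,95,6,'c9.png')
p,d=manip.snapshot('wrist');cv2.imwrite('pics/wrist5.png',p[:,:,::-1])
E
```

```text
t 7.95 tcp [0.5515 0.047  0.2914] jaw 72.81 toolz [-0.0145  0.0141 -0.9998] F [-0.17 -0.47 -0.99] gap 0.214 q [-0.12  0.45  1.62  0.01  1.09 -1.4 ]
spin 0.31
shift tool(mm) [-57.5  -2.2   4.4] dist 58
```

View pics/c9.png

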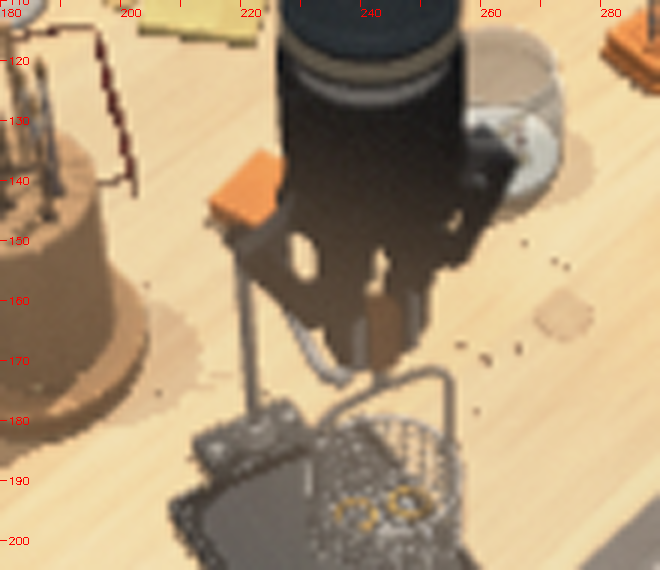

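View pics/wrist5.png

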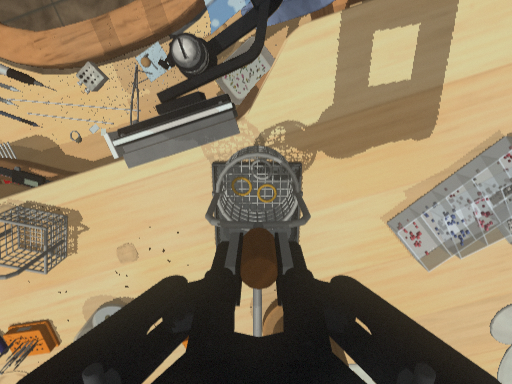

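```bash
python3 - <<'E'
from h import *
print(proj('scene',[.5501,.0483,.1957]),proj('scene',[.5501,.0483,.1907]))
E
```

```text
[242.47001041 173.864146  ] [242.48938029 175.05074909]
```

apply_moves --increments '[[[-0.01,0,0.002,0],[-0.015,-0.001,0.002,0],[-0.015,-0.001,0,0],[-0.01,0,0,0],[0,0,0,0]]]'

```text
t: 8.55
tcp_pos: [0.5985, 0.0305, 0.2851]
tool_rot: [0.149, 0.989, 0.006, -0.011]
force: [-0.2, -0.4, -2.2]
finger_gap: 0.217
```

```bash
python3 - <<'E'
from h import *
to([.6055,.028,.286],72.5)
p,d=manip.snapshot('scene');crop(p,180,90,110,95,6,'c10.png')
p,d=manip.snapshot('wrist');cv2.imwrite('pics/wrist6.png',p[:,:,::-1])
E
```

```text
t 8.55 tcp [0.5985 0.0305 0.2851] jaw 72.90 toolz [-0.0191  0.0147 -0.9997] F [-0.24 -0.36 -2.19] gap 0.217 q [-0.14  0.52  1.51  0.01  1.13 -1.42]
spin 0.4
shift tool(mm) [-7.4 -0.3 -1. ] dist 7
```

View pics/c10.png

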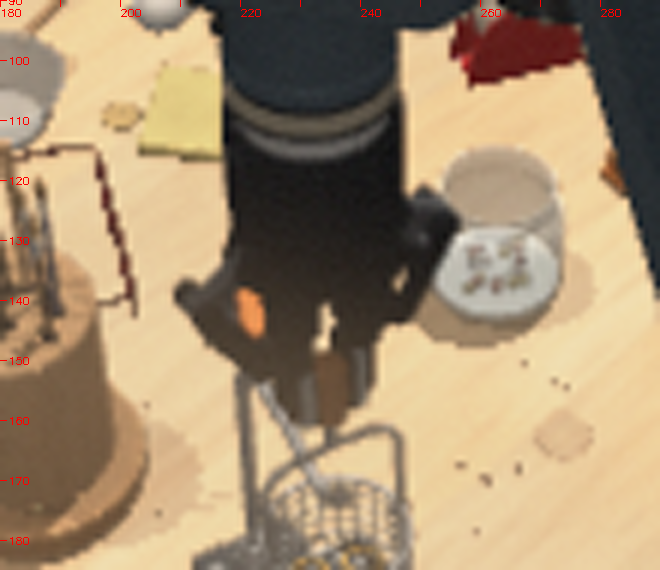

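View pics/wrist6.png

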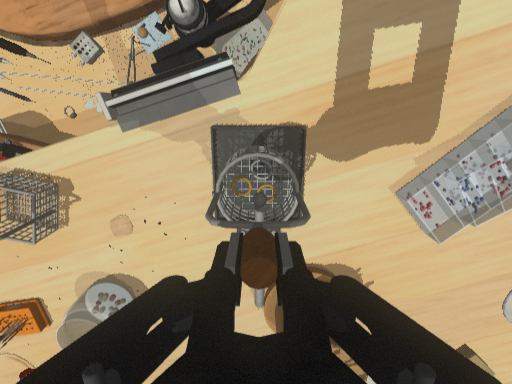

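The hook's ball, at (236,172), has passed through the window under the bar. I'll advance the last 7 mm and lower.

apply_moves --increments '[[[-0.008,0,0,0],[0,0,0.008,0],[0,0,0.008,0],[0,0,0.004,0],[0,0,0,0]]]'

```text
t: 9.15
tcp_pos: [0.6026, 0.0297, 0.2625]
tool_rot: [0.148, 0.989, 0.006, -0.013]
force: [0.3, 0.1, -2.3]
finger_gap: 0.217
```

```bash
python3 - <<'E'
from h import *
to([.6055,.028,.253],72.5)
E
```

```text
t 9.15 tcp [0.6026 0.0297 0.2625] jaw 72.96 toolz [-0.0249  0.0158 -0.9996] F [ 0.32  0.11 -2.35] gap 0.217 q [-0.14  0.55  1.52  0.01  1.1  -1.42]
spin 0.46
shift tool(mm) [-3.6 -0.8  9.4] dist 10
```

apply_moves --increments '[[[-0.004,0,0.002,0],[0,0,0.004,0],[0,0,0.002,0],[0,0,0,0]]]'

```text
t: 9.55
tcp_pos: [0.6064, 0.0287, 0.2536]
tool_rot: [0.148, 0.989, 0.006, -0.014]
force: [-0.5, 0.7, -2.0]
finger_gap: 0.215
```

```bash
python3 - <<'E'
from h import *
to([.6055,.028,.253],72.5)
p,d=manip.snapshot('scene');crop(p,180,100,110,95,6,'c11.png')
E
```

```text
t 9.55 tcp [0.6064 0.0287 0.2536] jaw 72.97 toolz [-0.0251  0.0158 -0.9996] F [-0.45  0.65 -2.01] gap 0.215 q [-0.14  0.57  1.51  0.01  1.08 -1.42]
spin 0.47
shift tool(mm) [ 0.6 -0.9  0.6] dist 1
```

View pics/c11.png

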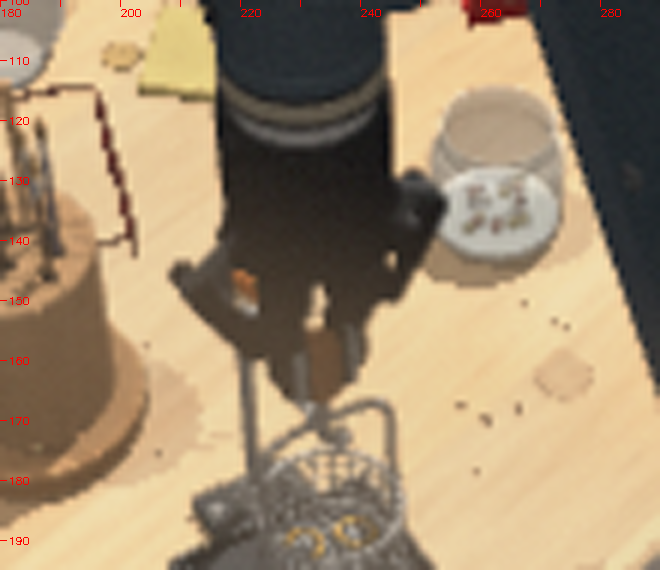

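apply_moves --increments '[[[0,0,0.002,0],[0,0,0.001,0],[0,0,0,0]]]'

```text
t: 9.9
tcp_pos: [0.6068, 0.0287, 0.253]
tool_rot: [0.148, 0.989, 0.006, -0.012]
force: [0.1, 0.4, -1.4]
finger_gap: 0.213
```

apply_moves --increments '[[[0,0,0.002,0],[0,0,0.001,0],[0,0,0,0]]]'

```text
t: 10.2
tcp_pos: [0.6073, 0.0287, 0.2527]
tool_rot: [0.148, 0.989, 0.006, -0.011]
force: [-1.1, 0.2, -0.5]
finger_gap: 0.215
```

Descent stopped at TCP z=0.2527, which matches a seated bar (0.157+0.0957), and the weight has come off the wrist. Releasing.

apply_moves --increments '[[[0,0,0,0],[0,0,0,0],[0,0,0,0],[0,0,0,0]]]' --fingers 0.6

```text
t: 10.6
tcp_pos: [0.6077, 0.0286, 0.2522]
tool_rot: [0.148, 0.989, 0.006, -0.01]
force: [-0.1, 0.2, 0.4]
finger_gap: 0.599
```

```bash
python3 - <<'E'
from h import *
to([.6055,.028,.253],72.5)
p,d=manip.snapshot('wrist');cv2.imwrite('pics/wrist7.png',p[:,:,::-1])
E
```

```text
t 10.60 tcp [0.6077 0.0286 0.2522] jaw 72.99 toolz [-0.0185  0.0147 -0.9997] F [-0.15  0.21  0.36] gap 0.599 q [-0.14  0.57  1.52  0.01  1.07 -1.42]
spin 0.49
shift tool(mm) [ 2.  -1.2 -0.8] dist 2
```

View pics/wrist7.png

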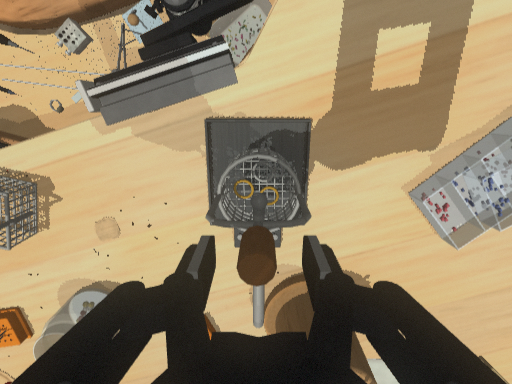

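The fingers are clear of the grip, which is at (257,255) with the pads at about x=205 and x=315. The basket hangs in the hook, so I'll withdraw straight up.

apply_moves --increments '[[[0,0,-0.02,0],[0,0,-0.03,0],[0,0,-0.04,0],[0,0,-0.04,0],[0,0,-0.04,0]]]'

```text
t: 11.15
tcp_pos: [0.6085, 0.0263, 0.4187]
tool_rot: [0.148, 0.989, 0.006, -0.02]
force: [1.1, 0.2, 0.0]
finger_gap: 0.602
```

apply_moves --increments '[[[0.04,0,-0.01,0],[0.05,0,0,0],[0.05,0,0,0],[0.03,0,0,0],[0,0,0,0]]]'

```text
t: 11.65
tcp_pos: [0.4444, 0.0762, 0.4416]
tool_rot: [0.149, 0.989, 0.006, -0.011]
force: [0.3, 0.0, -0.0]
finger_gap: 0.604
```

```bash
python3 - <<'E'
from h import *
to()
for n in('scene','top','wrist'):
    p,d=manip.snapshot(n);cv2.imwrite(f'pics/{n}8.png',p[:,:,::-1])
    if n=='scene':crop(p,180,130,90,90,6,'c12.png')
    if n=='top':crop(p,195,115,90,80,6,'c13.png')
E
```

```text
t 11.65 tcp [0.4444 0.0762 0.4416] jaw 72.88 toolz [-0.0193  0.0155 -0.9997] F [ 0.34  0.03 -0.02] gap 0.604 q [-0.09  0.14  1.64  0.01  1.39 -1.36]
```

View pics/c12.png

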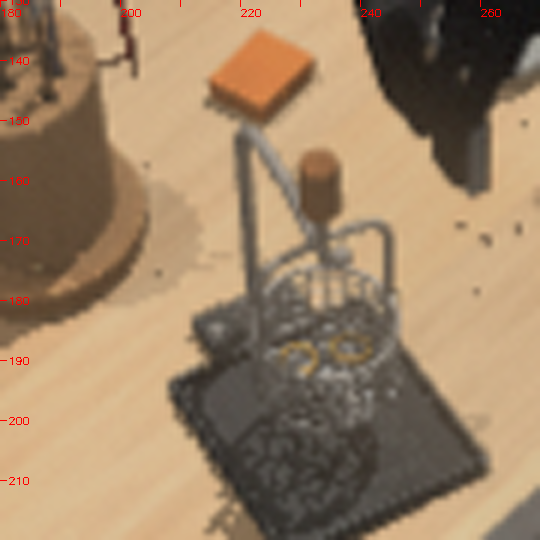

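View pics/c13.png

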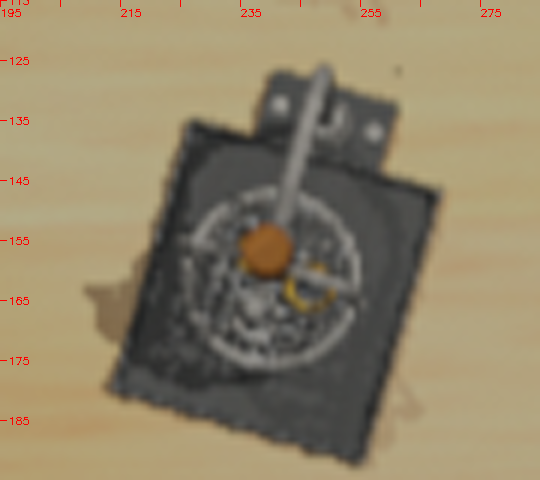

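View pics/wrist8.png

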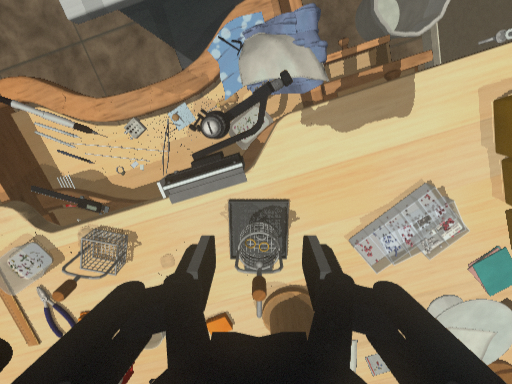

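apply_moves --increments '[[[0,0,0,0],[0,0,0,0],[0,0,0,0],[0,0,0,0],[0,0,0,0]]]'

```text
t: 12.3
tcp_pos: [0.4537, 0.0732, 0.4402]
tool_rot: [0.151, 0.989, 0.006, -0.009]
force: [0.4, 0.7, 0.0]
finger_gap: 0.597
```

apply_moves --increments '[[[0,0,0,0],[0,0,0,0],[0,0,0,0],[0,0,0,0],[0,0,0,0]]]'

```text
t: 12.8
tcp_pos: [0.4538, 0.0731, 0.44]
tool_rot: [0.151, 0.988, 0.006, -0.01]
force: [-0.3, 0.3, -0.1]
finger_gap: 0.6
```

```bash
python3 - <<'E'
from h import *
a=cv2.imread('pics/scene8.png').astype(int);b=cv2.imread('pics/top8.png').astype(int)
p,_=manip.snapshot('scene');q,_=manip.snapshot('top')
print('diff', abs(p[:,:,::-1].astype(int)-a)[145:215,215:260].mean(), abs(q[:,:,::-1].astype(int)-b)[140:185,220:260].mean())
t0=np.load('top0.npz')['p'].astype(int);print('square diff',abs(q.astype(int)-t0)[155:205,325:385].mean())
crop(p,195,135,60,80,7,'c14.png')
g,e=tri(ray('top',239.5,156.5),ray('scene',232,156.5));print('grip top',g,e)
r=at_z('top',239.3,161,.096);print('rim',r, 'seat .604 .0294')
to()
E
```

```text
diff 4.376507936507936 2.3335185185185185
square diff 3.675222222222222
grip top [0.60386175 0.02897983 0.20986858] 0.004423945326664903
rim [0.60268507 0.0305764  0.096     ] seat .604 .0294
t 12.90 tcp [0.4538 0.0731 0.4401] jaw 72.64 toolz [-0.0169  0.0146 -0.9998] F [0.35 0.09 0.13] gap 0.597 q [-0.09  0.15  1.62  0.01  1.38 -1.36]
```

View pics/c14.png

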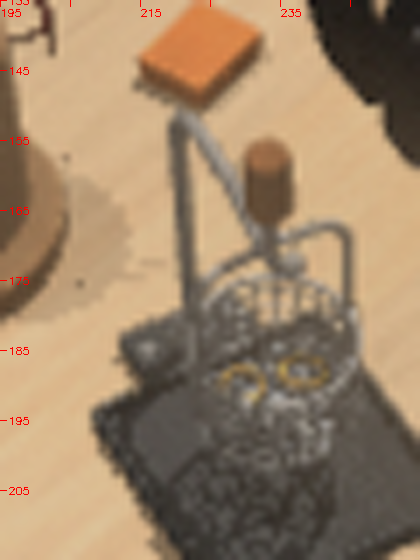

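The basket hangs upright at the seat, with its grip at (232,157) as before. One check for residual swing before handing in.

apply_moves --increments '[[[0,0,0,0],[0,0,0,0],[0,0,0,0],[0,0,0,0],[0,0,0,0]]]'

```text
t: 13.4
tcp_pos: [0.4538, 0.0732, 0.4401]
tool_rot: [0.151, 0.988, 0.006, -0.009]
force: [-1.0, 0.1, -0.2]
finger_gap: 0.599
```

```bash
python3 - <<'E'
from h import *
P=[manip.snapshot('top')[0] for _ in range(6)]
g=[cv2.cvtColor(p,cv2.COLOR_RGB2GRAY).astype(np.float32) for p in P]
c=lambda i,s:np.ascontiguousarray(i[s])
b=np.s_[143:180,222:258]; q=np.s_[155:205,325:385]
for i in g[1:]: print(np.round(cv2.phaseCorrelate(c(g[0],b),c(i,b))[0],2),abs(g[0]-i)[b].mean(),abs(g[0]-i)[20:60,60:120].mean())
t0=cv2.cvtColor(np.load('top0.npz')['p'],cv2.COLOR_RGB2GRAY).astype(np.float32)
print('square shift px',cv2.phaseCorrelate(c(t0,q),c(g[0],q)))
print(manip.sense()['t'])
E
```

```text
[-0.01 -0.03] 0.46096095 0.29458332
[-0.02 -0.02] 0.46096095 0.30125
[-0.01  0.02] 0.47147146 0.29916668
[-0.07 -0.02] 0.4496997 0.29083332
[-0.02  0.01] 0.4466967 0.29458332
square shift px ((0.04573859382106704, -0.0281176568611734), 0.994303915977478)
13.7
```

```bash
python3 -c "
from station import manip
print(manip.sign_off())"
```

```text
the job is handed in; nothing more can be done
None
```

The round basket is hanging by its bail on the drip stand's hook, and I handed the job in at about 13.7 s of the 40 s. I gripped it by the wooden grip, brought it in along the hook with the bar above the tip, lowered it onto the seat, released it and moved the arm clear.

My last checks:
- **Position:** the basket's grip is within about 1 mm of my estimate of the hook seat in x and y. Its top measured 0.210 m high, against 0.211 m expected when seated.
- **Lean:** about 1 degree, judged from the offset between grip and rim.
- **Stillness:** over six top-camera pictures spanning about 0.25 s, any motion was below 0.1 pixel, which is noise.
- **Square basket:** it shifted by less than 0.1 pixel from the first picture, so it has not moved.
- **Robot:** the fingers were open and well clear, with wrist force near zero.

Two small disagreements, neither affecting the result:
- **Cameras:** the top and scene views of the final grip position differed by about 4 mm, from reading pixels by eye plus calibration error.
- **Tool tilt:** the tool drifted 1–2 degrees from vertical during the moves.

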